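Find the lid that rocks

ROBOT

A 6-joint arm with a two-finger parallel gripper is mounted at the origin on a cart in front of the work surface, level with it; the furniture and walls round the work are solid. World frame = base frame: x ahead of the robot, y to its left, z up, the work surface at z = 0. Lengths are in mm, angles in rad, forces in N, time in s.
With the tool pointing down it reaches from about 300 to 775 mm from the base axis. Payload 14.6 kg.
Tool frame: the origin (TCP) lies between the finger pads; the fingertips stand manip.tip_reach ahead of it and the grasp point (between the pads) lies 5 mm behind it (manip.tip_reach is the distance from the TCP to the fingertips, in mm); z points along the fingers, y is the line along which they close (so a half turn about z gives the same grasp; the last joint's range is limited). The gripper opens to 94 mm and grips with 3 to 60 N. Pads are 16 mm wide; open, the fingers measure 119 mm over their backs; the gripper's body (75 mm by 177 mm) begins 78 mm behind the grasp point.
Start: joints at [-1.228, 0.3, 1.521, -0, 1.321, -0.067], TCP at [219.126, -504.453, 219.446] pointing down, gripper open.
Joint ranges: [-3.03, 3.03], [-0.79, 2.21], [0.23, 2.52], [-1.04, 4.18], [0, 3.07], [-2.55, 2.55]. Speed limits (rad/s): [2.22, 2.22, 2.57, 3.14, 3.14, 3.14].

INTERFACE

Orientations are given as [roll, pitch, yaw] about the fixed x, y, z axes, in that order (R = Rz(yaw) Ry(pitch) Rx(roll)).
In Python, from cell import manip gives the robot as it stands. The module is installed in compiled form; this text tells all that it offers.
- The arm moves only by the shell command python3 -m creep 'ROWS' [FORCE]. ROWS is JSON, a list of rows, each a list of 3 entries, a list of its own where there are three numbers: the opening, from -1 (shut) to 1 (fully open), then the shift along the tool's x, y, z in cm, then the turn about the tool's z in units of 5 degrees (1.0 is 5 degrees). In form: [[grip, [tx, ty, tz], roll], ...]. A call has 1 to 12 rows; each row is the pose to reach, as a shift and turn from the pose commanded when the call began, along the tool's axes at that moment; what a row does not reach only later rows make up. A row lasts 1/10 s, in which the tool goes at most 50 mm and 8.59 degrees, less where a joint would pass 70% of its speed; a pose out of reach is approached as far as the arm can. A call with a gripper value outside its range is refused whole. The fingers move at their own pace and stop on an object; FORCE is the grip in N (left out, the last holds). Time passes only in rows, so rows that repeat a pose let the fingers close. It gives the time, the measured TCP pose, the force, the opening and the grip force at its end, in the units of the state.
- manip.read_state(): the state, without advancing time (a new reading comes with each control period).
- manip.camera(name): name is "scene" or "side" or "wrist"; returns the picture (384x512x3 uint8, red, green, blue); there is no depth.
- manip.camera_params(name): a dict with "fovy" (degrees; the focal length in pixels is half the picture's height over the tangent of half this angle, whatever the lens; pixels are square), "cx", "cy" (the principal point, pixels), "k1" (the pictures are not rectified: a ray, as slopes to the right and down, at radius r is drawn at 1 + k1 r^2 times it, then the intrinsics apply), "origin" and "attitude" of the camera in the world. Camera axes: x right, y down, z forward; pixel columns grow to the right and rows downward; lengths in mm; the calibration is good to about 2 mm. A picture is of the moment at which its call begins: read the wrist's pose just before it. camera_params takes no time and is no camera call; for the wrist camera it gives the pose at the moment of the call.
- manip.sign_off(): hands the job in; it is judged then, once.
The state is a dict: "clock": time; "joints": joint angles; "qd": joint speeds; "effort": joint torques, N m; "eef_pos": TCP position; "eef_rot": TCP orientation; "wrist_force": force on the tool from outside, world axes, zero at the start; "moment": the same for the moment, N m; "finger_gap": finger opening in mm; "finger_force": force on a finger pad.
Only numpy, scipy, OpenCV 4.12 (cv2) and the standard library are available. Lean on these libraries where they do the work, as an engineer would, in place of code of your own. Each camera call takes 0.05 s, during which the arm holds its last target. There are 200 camera calls.

TASK

Three of the four compartments in the low grey bin are packed full, so their lids hardly give; the fourth is nearly empty and its lid rocks on its pivot. With a fingertip, press gently on the front part of one lid after another, on its grey dot, until you find the one that rocks; then push the front edge of that lid down and in until it is fully open against its stop, and leave it standing open with the other lids shut. Nothing is to be picked up: do not force the lids that do not give, and leave the things round the bin where they are.

Things in the scene. Friction and masses are not known exactly. Their poses are not given: they have to be found in the camera images.
- lid_bin: low grey metal bin fixed to the bench, 144 mm (x, front to back) x 372 mm (y) x 78 mm high; four compartments side by side along y, 90.4 mm apart, each 84 mm wide and 124 mm front to back inside. Front and back walls 10 mm thick, inner floor 6 mm above the bench. Origin: centre of its underside; its front (-x) faces the robot, +y is to the left.
- lid_1 (a joint): tilt (rad) of lid 1 from the left: 0 shut and level, grows as its front edge sinks and its back edge rises; stops at 0.75 (fully open) and -0.06 (rocked back). A friction hinge keeps it where it is left. A free lid gives to about 2 N on its dot; a blocked one gives less than 2 mm (under 0.03 rad). The pivot (dark line across the lid) is 55 mm behind the dot, at mid-thickness.
- lid_1_dot (a point): centre of the grey finger dot, 22 mm across, on top of lid 1, 20 mm from its front edge, midway across. All lids are alike: aluminium plates 120 mm front to back x 78 mm wide x 6 mm, top 77 mm above the bench when shut; 75 mm lie in front of the pivot, 45 mm behind. The dot moves with the lid; its axes are the lid's (x to the back, y left, z up when shut).
- lid_2 (a joint): tilt (rad) of lid 2 from the left: 0 shut and level, grows as its front edge sinks and its back edge rises; stops at 0.75 (fully open) and -0.06 (rocked back). A friction hinge keeps it where it is left. A free lid gives to about 2 N on its dot; a blocked one gives less than 2 mm (under 0.03 rad). The pivot (dark line across the lid) is 55 mm behind the dot, at mid-thickness.
- lid_2_dot (a point): centre of the grey finger dot, 22 mm across, on top of lid 2, 20 mm from its front edge, midway across. All lids are alike: aluminium plates 120 mm front to back x 78 mm wide x 6 mm, top 77 mm above the bench when shut; 75 mm lie in front of the pivot, 45 mm behind. The dot moves with the lid; its axes are the lid's (x to the back, y left, z up when shut).
- lid_3 (a joint): tilt (rad) of lid 3 from the left: 0 shut and level, grows as its front edge sinks and its back edge rises; stops at 0.75 (fully open) and -0.06 (rocked back). A friction hinge keeps it where it is left. A free lid gives to about 2 N on its dot; a blocked one gives less than 2 mm (under 0.03 rad). The pivot (dark line across the lid) is 55 mm behind the dot, at mid-thickness.
- lid_3_dot (a point): centre of the grey finger dot, 22 mm across, on top of lid 3, 20 mm from its front edge, midway across. All lids are alike: aluminium plates 120 mm front to back x 78 mm wide x 6 mm, top 77 mm above the bench when shut; 75 mm lie in front of the pivot, 45 mm behind. The dot moves with the lid; its axes are the lid's (x to the back, y left, z up when shut).
- lid_4 (a joint): tilt (rad) of lid 4 from the left: 0 shut and level, grows as its front edge sinks and its back edge rises; stops at 0.75 (fully open) and -0.06 (rocked back). A friction hinge keeps it where it is left. A free lid gives to about 2 N on its dot; a blocked one gives less than 2 mm (under 0.03 rad). The pivot (dark line across the lid) is 55 mm behind the dot, at mid-thickness.
- lid_4_dot (a point): centre of the grey finger dot, 22 mm across, on top of lid 4, 20 mm from its front edge, midway across. All lids are alike: aluminium plates 120 mm front to back x 78 mm wide x 6 mm, top 77 mm above the bench when shut; 75 mm lie in front of the pivot, 45 mm behind. The dot moves with the lid; its axes are the lid's (x to the back, y left, z up when shut).
- white_tape: small roll of white tape lying flat, 48x48x19 mm, in front of the bin; a bystander, loose; origin at the centre of its underside
- cutter: dark box cutter, 28x168x20 mm, lying in front of the bin, roughly along it; a bystander, loose; origin at the centre of its underside
- measure: black tape measure, 66x78x37 mm, behind the bin; a bystander, loose; origin at the centre of its underside
- glue: glue stick, white with a red cap, 29x29x96 mm, standing behind the bin; a bystander, loose; origin at the centre of its underside
- cards: white wrapped pack of cards, 71x53x64 mm, behind the bin; a bystander, loose; origin at the centre of its underside

How it is judged:
By the outcome, as a careful person would: the job done as asked, in the order asked, and still so for the second after the job is handed in, with the robot touching nothing.
It also fails if it takes over 48 s, if anything falls off the work surface, if the arm or the gripper's body presses on something with over 40 N, if the wrist force passes 120 N, or if a joint passes its speed limit or range.

## Working session

There is one attempt and no reset: what is moved stays moved. The work goes in short steps, Python scripts to look and compute and a shell command to move; the robot and the scene stay as the last step left them, time stands still between calls to the robot, and variables do not carry over. Pictures are saved under pics/ and viewed, at most 10 in all, crops included, and the job is handed in when it is done.

```bash
mkdir -p pics; ls; python3 - <<'E'
from cell import manip
import cv2
s=manip.read_state(); print(s); print(manip.tip_reach)
for n in("scene","side"):
    im=manip.camera(n); cv2.imwrite(f"pics/{n}0.png",im[:,:,::-1]); print(n,manip.camera_params(n))
print(manip.camera_params("wrist"))
E
```

```text
pics
{'clock': 0.0, 'joints': array([-1.22759108e+00,  3.00470769e-01,  1.52155915e+00,  2.92040245e-05,
        1.32069660e+00, -6.66219183e-02]), 'qd': array([-0.00105272,  0.00085033, -0.00058335, -0.00045538, -0.00124583,
       -0.00124417]), 'effort': array([ 1.40397956e-04, -5.31810915e+01, -3.52736056e+01,  7.07768463e-02,
        2.42942985e-02, -9.88931151e-05]), 'eef_pos': array([ 219.06104411, -504.23401458,  218.89577856]), 'eef_rot': array([-3.14046319e+00, -1.03708825e-04,  4.09819861e-01]), 'wrist_force': array([-0.49502782,  0.17448911,  0.40169519]), 'moment': array([-0.00568414,  0.03751181,  0.01097758]), 'finger_force': 0.0, 'finger_gap': 93.84952649100349}
14.0
scene {'fovy': 48.398013584856145, 'cx': 248.51871690651126, 'cy': 190.55236655220136, 'k1': -0.14445114518069632, 'origin': array([277.70371953, 721.1072612 , 665.58250062]), 'attitude': array([-2.30192457, -0.00336338, -2.60131695])}
side {'fovy': 53.12638772125512, 'cx': 248.3644261828193, 'cy': 194.2797058384758, 'k1': -0.07434570984612478, 'origin': array([289.21225664, 775.67942386, 599.26750913]), 'attitude': array([-2.21535652,  0.01048969, -2.66540629])}
{'fovy': 63.8267456947422, 'cx': 257.7699896312818, 'cy': 196.12964721130052, 'k1': 0.02897192708480711, 'origin': array([ 289.64305131, -472.68679848,  385.01708402]), 'attitude': array([ 2.87026780e+00,  1.32788056e-03, -1.16232511e+00])}
```

View pics/scene0.png

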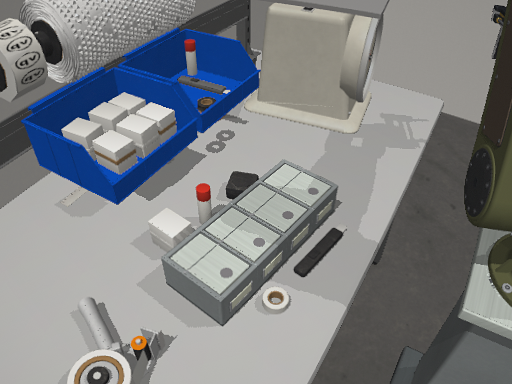

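View pics/side0.png

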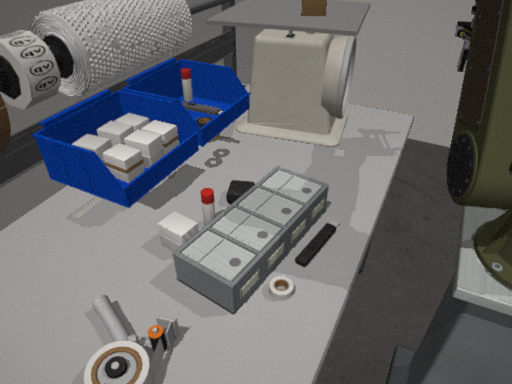

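The scene view shows lid dots at about (226,272), (259,242), (288,215) and (313,190), left to right along the bin. The side view shows them at about (235,262), (263,236), (290,212) and (307,190). The cutter and tape lie in front of the bin; the cards, glue and measure are behind it.

```bash
cat > h.py <<'E'
import numpy as np, cv2
from scipy.spatial.transform import Rotation as Ro
def ray(p,uv):
    f=192/np.tan(np.radians(p["fovy"])/2)
    d=(np.array(uv,float)-[p["cx"],p["cy"]])/f; s=d.copy()
    for _ in range(30): s=d/(1+p["k1"]*(s@s))
    return Ro.from_euler("xyz",p["attitude"]).as_matrix()@np.r_[s,1]
def plane(p,uv,z):
    r=ray(p,uv); return p["origin"]+r*(z-p["origin"][2])/r[2]
def tri(ps,uvs):
    A=np.zeros((3,3));b=np.zeros(3)
    for p,uv in zip(ps,uvs):
        r=ray(p,uv);r/=np.linalg.norm(r);M=np.eye(3)-np.outer(r,r);A+=M;b+=M@p["origin"]
    return np.linalg.solve(A,b)
def dot(im,seed,w=11):
    g=cv2.cvtColor(im,cv2.COLOR_RGB2GRAY); u,v=map(int,seed)
    c=g[v-w:v+w+1,u-w:u+w+1]
    c=cv2.resize(c,None,fx=4,fy=4,interpolation=cv2.INTER_CUBIC)
    _,m=cv2.threshold(c,0,255,cv2.THRESH_BINARY_INV+cv2.THRESH_OTSU)
    n,l,st,ce=cv2.connectedComponentsWithStats(m)
    k=1+np.argmin(np.linalg.norm(ce[1:]-(4*w+2),axis=1)+1e3*(st[1:,4]<200))
    return (ce[k]+.5)/4-.5+[u-w,v-w], st[k]/4
E
python3 - <<'E'
from h import *
from cell import manip
S={"scene":[(226,272),(259,242),(288,215),(313,190)],"side":[(235,262),(263,236),(291,211),(307,190)]}
P={n:manip.camera_params(n) for n in S}; D={}
for n in S:
    im=cv2.imread(f"pics/{n}0.png")[:,:,::-1]
    D[n]=[dot(im,s) for s in S[n]]
    for c,st in D[n]: print(n,c.round(1),st, plane(P[n],c,77).round(1))
for i in range(4): print(tri([P["scene"],P["side"]],[D["scene"][i][0],D["side"][i][0]]).round(1))
E
```

```text
scene [225.9 272.5] [  5.     6.75  13.    10.25 418.75] [538.8 357.   77. ]
scene [258.7 241.8] [  5.25   6.75  11.75   9.25 337.75] [525.7 267.7  77. ]
scene [287.5 214.7] [  5.25   7.    11.5    8.25 288.5 ] [512.6 178.4  77. ]
scene [312.7 190.8] [  6.     8.75  10.75   7.25 246.25] [499.4  89.2  77. ]
side [234.6 261.8] [  5.25   7.    11.75   8.75 322.25] [540.5 355.5  77. ]
side [262.2 234.3] [  5.25   5.75  10.75   7.75 253.75] [527.3 265.9  77. ]
side [285.9 210.6] [  1.25   7.75  10.25   6.75 202.  ] [514.  176.5  77. ]
side [306.3 190.1] [  6.     8.75   9.75   6.   181.75] [500.9  87.3  77. ]
[536.2 361.6  84.4]
[522.8 274.1  85.3]
[510.1 185.6  84.8]
[497.5  96.3  83.7]
```

```bash
cat > go.py <<'E'
import sys,numpy as np
from cell import manip
from h import Ro
# target: x y z yaw -> shift (cm) in tool axes and turn in 5deg units
t=np.array(eval(sys.argv[1]),float); s=manip.read_state()
R=Ro.from_euler("xyz",s["eef_rot"]).as_matrix()
print("t",s["clock"],"pos",s["eef_pos"].round(1),"F",s["wrist_force"].round(1))
dy=(t[3]-s["eef_rot"][2])
print("shift cm",(R.T@(t[:3]-s["eef_pos"])/10).round(2),"turn",round(-np.degrees(dy)/5,2))
E
python3 - <<'E'
from h import *
from cell import manip
p=manip.camera_params("scene")
for uv,z in [((247,100),0),((365,128),0),((370,97),0),((385,10),250),((257,5),250),((343,230),0),((223,317),0),((338,187),78),((240,70),100)]: print(uv,plane(p,uv,z).round())
E
python3 go.py "[500.2,88.3,150,-0.146]"
```

```text
(247, 100) [ 876. -272.    0.]
(365, 128) [ 511. -316.    0.]
(370, 97) [ 556. -497.    0.]
(385, 10) [ 582. -590.  250.]
(257, 5) [ 921. -403.  250.]
(343, 230) [420.  87.   0.]
(223, 317) [524. 395.   0.]
(338, 187) [458.  52.  78.]
(240, 70) [ 895. -263.  100.]
t 0.1 pos [ 219.  -504.3  218.9] F [-0.7  0.   0. ]
shift cm [ 49.39 -43.14   6.94] turn 6.37
```

```bash
python3 -m creep '[[-1,[4,-3.5,0],1],[-1,[8,-7,0],2],[-1,[12,-10.5,0],3],[-1,[16,-14,0],4],[-1,[20,-17.5,0],5],[-1,[24,-21,0],6],[-1,[28,-24.5,1],6.37],[-1,[32,-28,2],6.37],[-1,[36,-31.4,3],6.37],[-1,[40,-35,4],6.37],[-1,[44,-38.4,5],6.37],[-1,[47,-41,6],6.37]]' 20; python3 go.py "[500.2,88.3,110,-0.146]"; python3 - <<'E'
from cell import manip
import cv2
cv2.imwrite("pics/w1.png",manip.camera("wrist")[:,:,::-1])
E
```

```text
clock: 1.3
eef_pos: [474.9, 35.2, 165.5]
eef_rot: [-3.142, -0.0, -0.146]
wrist_force: [1.7, -1.7, 0.9]
finger_gap: 2.4
finger_force: 0.0
t 1.3 pos [474.9  35.2 165.5] F [ 1.7 -1.7  0.9]
shift cm [ 1.73 -5.62  5.55] turn 0.0
```

View pics/w1.png

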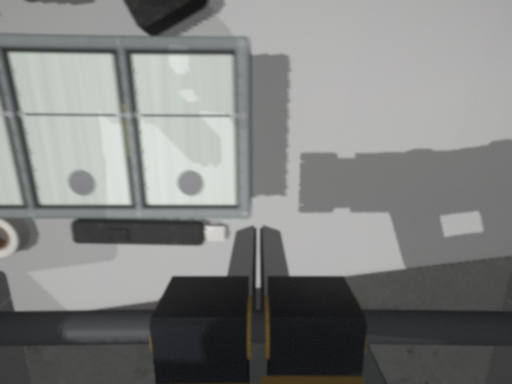

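The wrist view shows the dots of lids 4 and 3 at (190,183) and (82,182), with the bin square to the tool and the cutter in front at (140,232). I'll check the dots with this view.

```bash
python3 - <<'E'
from h import *
from cell import manip
p=manip.camera_params("wrist"); im=manip.camera("wrist")
for s in [(190,183),(82,182)]:
    c,st=dot(im,s,18); print(c.round(1),st,plane(p,c,77).round(1))
E
python3 go.py "[500.2,88.3,110,-0.146]"
```

```text
[197.3 184. ] [  13.25    6.75   23.75   25.5  1983.25] [500.4  88.6  77. ]
[ 88.3 183.5] [  11.5    7.    25.5   26.  2114. ] [513.7 178.2  77. ]
t 1.4 pos [475.   37.2 164.1] F [-0.  -0.8 -0.7]
shift cm [ 1.79 -5.41  5.41] turn 0.05
```

```bash
python3 -m creep '[[-1,[1,-2.5,1],0],[-1,[1.8,-4.5,3],0],[-1,[1.8,-4.5,4.5],0],[-1,[1.8,-4.5,4.5],0],[-1,[1.8,-4.5,4.5],0]]'; python3 go.py "[500.3,88.5,91,-0.146]"
```

```text
clock: 1.9
eef_pos: [498.7, 74.4, 121.1]
eef_rot: [3.141, 0.0, -0.147]
wrist_force: [1.5, -0.9, 0.9]
finger_gap: 0.5
finger_force: 0.0
t 1.9 pos [498.7  74.4 121.1] F [ 1.5 -0.9  0.9]
shift cm [-0.05 -1.42  3.01] turn -0.01
```

```bash
python3 -m creep '[[-1,[0,-1.2,1],0],[-1,[0,-1.2,2],0],[-1,[0,-1.2,2],0],[-1,[0,-1.2,2],0],[-1,[0,-1.2,2],0]]'; python3 go.py "[500.3,88.5,91,-0.146]"
```

```text
clock: 2.4
eef_pos: [500.7, 86.7, 101.0]
eef_rot: [-3.142, -0.0, -0.146]
wrist_force: [-0.7, 0.3, -0.1]
finger_gap: 0.4
finger_force: 0.0
t 2.4 pos [500.7  86.7 101. ] F [-0.7  0.3 -0.1]
shift cm [-0.07 -0.17  1.  ] turn -0.0
```

```bash
python3 -m creep '[[-1,[-0.1,-0.2,0.5],0],[-1,[-0.1,-0.2,0.9],0],[-1,[-0.1,-0.2,1.0],0],[-1,[-0.1,-0.2,1.0],0]]';python3 -m creep '[[-1,[0,0,0.1],0],[-1,[0,0,0.1],0]]'; python3 -m creep '[[-1,[0,0,0.1],0],[-1,[0,0,0.1],0]]'
```

```text
clock: 2.8
eef_pos: [499.8, 89.0, 90.9]
eef_rot: [-3.141, 0.0, -0.146]
wrist_force: [-1.5, 0.5, 4.1]
finger_gap: 0.3
finger_force: 2.1
clock: 3.0
eef_pos: [499.9, 89.1, 90.8]
eef_rot: [-3.141, -0.0, -0.146]
wrist_force: [-7.7, -0.6, 16.5]
finger_gap: 0.7
finger_force: 8.2
clock: 3.2
eef_pos: [499.9, 89.1, 90.6]
eef_rot: [-3.141, -0.001, -0.146]
wrist_force: [-12.7, -0.0, 29.3]
finger_gap: 0.6
finger_force: 14.2
```

Lid 4 doesn't give: about 12 N/mm, under 0.5 mm of motion. Retracting, then lid 3 with smaller steps.

```bash
python3 -m creep '[[-1,[0,0,-0.7],0],[-1,[0,0,-1.7],0],[-1,[0,-3,-1.7],0],[-1,[0,-6,-1.7],0],[-1,[0,-9.04,-1.7],0],[-1,[0,-9.04,-1.2],0],[-1,[0,-9.04,-0.6],0],[-1,[0,-9.04,-0.5],0],[-1,[0,-9.04,-0.5],0]]'; python3 go.py "[513.5,178,91,-0.146]"
```

```text
clock: 4.1
eef_pos: [512.9, 177.5, 93.5]
eef_rot: [3.141, 0.001, -0.147]
wrist_force: [0.6, -0.1, -0.3]
finger_gap: 0.8
finger_force: 0.0
t 4.1 pos [512.9 177.5  93.5] F [ 0.6 -0.1 -0.3]
shift cm [ 0.05 -0.05  0.25] turn -0.01
```

```bash
python3 -m creep '[[-1,[0,0,0.2],0],[-1,[0,0,0.3],0],[-1,[0,0,0.3],0],[-1,[0,0,0.3],0]]'
```

```text
clock: 4.5
eef_pos: [513.1, 178.3, 90.8]
eef_rot: [-3.141, -0.0, -0.146]
wrist_force: [-0.1, 0.4, 0.8]
finger_gap: 0.2
finger_force: 0.0
```

```bash
python3 -m creep '[[-1,[0,0,0.1],0],[-1,[0,0,0.1],0],[-1,[0,0,0.1],0]]'
```

```text
clock: 4.8
eef_pos: [513.1, 178.4, 89.8]
eef_rot: [-3.142, -0.0, -0.146]
wrist_force: [-0.7, -0.5, 0.5]
finger_gap: 0.5
finger_force: 0.5
```

```bash
python3 -m creep '[[-1,[0,0,0.1],0],[-1,[0,0,0.1],0],[-1,[0,0,0.1],0]]'
```

```text
clock: 5.1
eef_pos: [513.0, 178.4, 88.7]
eef_rot: [-3.142, -0.0, -0.146]
wrist_force: [-0.2, -0.3, 1.4]
finger_gap: 0.5
finger_force: 0.4
```

```bash
python3 -m creep '[[-1,[0,0,0.1],0],[-1,[0,0,0.1],0],[-1,[0,0,0.1],0]]'; python3 go.py "[513.5,178,91,-0.146]"
```

```text
clock: 5.4
eef_pos: [513.0, 178.4, 87.7]
eef_rot: [-3.142, 0.0, -0.146]
wrist_force: [0.1, -0.7, 1.7]
finger_gap: 0.6
finger_force: 0.4
t 5.4 pos [513.  178.4  87.7] F [ 0.1 -0.7  1.7]
shift cm [ 0.05  0.03 -0.33] turn -0.0
```

```bash
python3 -m creep '[[-1,[0,0,0.1],0],[-1,[0,0,0.2],0],[-1,[0,0,0.2],0]]'
```

```text
clock: 5.7
eef_pos: [513.1, 178.4, 85.7]
eef_rot: [-3.142, -0.0, -0.146]
wrist_force: [0.0, 0.1, 2.0]
finger_gap: 0.7
finger_force: 0.5
```

Lid 3 rocks: 5 mm at 2 N. Pushing it down and inward.

```bash
python3 -m creep '[[-1,[0,0,0.4],0],[-1,[0.1,0,0.8],0],[-1,[0.2,0,1.2],0],[-1,[0.3,0,1.6],0],[-1,[0.4,0,2.0],0],[-1,[0.5,0,2.4],0],[-1,[0.6,0,2.7],0],[-1,[0.6,0,2.7],0]]'
```

```text
clock: 6.5
eef_pos: [518.7, 177.4, 58.1]
eef_rot: [3.141, 0.001, -0.146]
wrist_force: [0.5, -0.2, 0.2]
finger_gap: 1.0
finger_force: 0.2
```

```bash
python3 -m creep '[[-1,[0,0,0.15],0],[-1,[0,0,0.3],0],[-1,[0,0,0.3],0]]'; python3 - <<'E'
from cell import manip
import cv2,numpy as np
a=manip.camera("side")[150:320,130:380]
cv2.imwrite("pics/s2.png",cv2.resize(a,None,fx=3,fy=3)[:,:,::-1])
E
```

```text
clock: 6.8
eef_pos: [518.9, 177.5, 55.6]
eef_rot: [3.142, 0.0, -0.146]
wrist_force: [-0.7, 0.0, 0.3]
finger_gap: 0.3
finger_force: 0.6
```

View pics/s2.png

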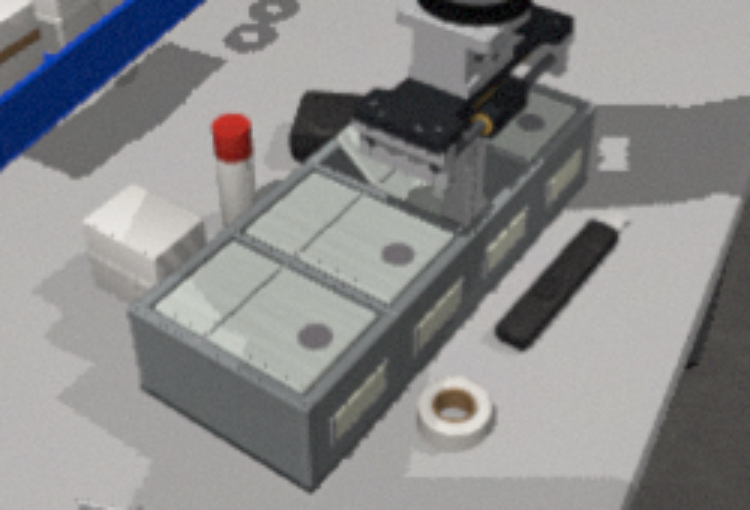

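The side crop shows lid 3 with its rear raised near (350,160), the fingers inside at about (470,200), and lids 1 and 2 flat. It is nearly open, so I'll push on to the stop.

```bash
python3 -m creep '[[-1,[0,0,0.1],0],[-1,[0,0,0.15],0],[-1,[0,0,0.15],0]]'; python3 -m creep '[[-1,[0,0,0.1],0],[-1,[0,0,0.1],0],[-1,[0,0,0.1],0]]'
```

```text
clock: 7.15
eef_pos: [518.9, 177.5, 54.2]
eef_rot: [3.142, 0.0, -0.146]
wrist_force: [0.1, -0.6, 2.6]
finger_gap: 0.3
finger_force: 0.8
clock: 7.45
eef_pos: [518.9, 177.5, 53.2]
eef_rot: [3.142, 0.0, -0.146]
wrist_force: [0.3, -0.7, 1.4]
finger_gap: 0.3
finger_force: 0.7
```

```bash
python3 -m creep '[[-1,[0,0,0.1],0],[-1,[0,0,0.1],0],[-1,[0,0,0.1],0]]'; python3 -m creep '[[-1,[0,0,0.1],0],[-1,[0,0,0.1],0],[-1,[0,0,0.1],0]]'
```

```text
clock: 7.75
eef_pos: [519.2, 177.6, 52.6]
eef_rot: [-3.141, -0.001, -0.146]
wrist_force: [-1.1, 0.2, 5.9]
finger_gap: 0.4
finger_force: 2.5
clock: 8.05
eef_pos: [519.4, 177.6, 52.2]
eef_rot: [-3.141, -0.001, -0.146]
wrist_force: [-2.6, -1.0, 12.2]
finger_gap: 0.5
finger_force: 5.4
```

```bash
python3 -m creep '[[-1,[0,0,0.1],0],[-1,[0,0,0.1],0]]'; python3 -m creep '[[-1,[-0.1,0,-0.5],0],[-1,[-0.2,0,-2],0],[-1,[-0.2,0,-5],0],[-1,[-0.2,0,-9],0],[-1,[-2,3,-12],0],[-1,[-4,7,-14],0],[-1,[-7,11,-14],0],[-1,[-10,15,-14],0],[-1,[-12,19,-14],0],[-1,[-12,22,-14],0],[-1,[-12,22,-14],0],[-1,[-12,22,-14],0]]'; python3 - <<'E'
from cell import manip
import cv2,numpy as np
a=manip.camera("side")[150:320,130:380]; manip.camera("scene")
cv2.imwrite("pics/s3.png",cv2.resize(a,None,fx=3,fy=3)[:,:,::-1])
cv2.imwrite("pics/sc3.png",manip.camera("scene")[:,:,::-1])
E
```

```text
clock: 8.25
eef_pos: [519.7, 177.6, 51.9]
eef_rot: [-3.141, -0.002, -0.146]
wrist_force: [-5.3, -2.7, 19.6]
finger_gap: 0.1
finger_force: 9.1
clock: 9.45
eef_pos: [368.3, -22.8, 190.9]
eef_rot: [-3.141, -0.001, -0.148]
wrist_force: [-0.6, 0.2, 0.3]
finger_gap: 0.1
finger_force: 0.0
```

View pics/s3.png

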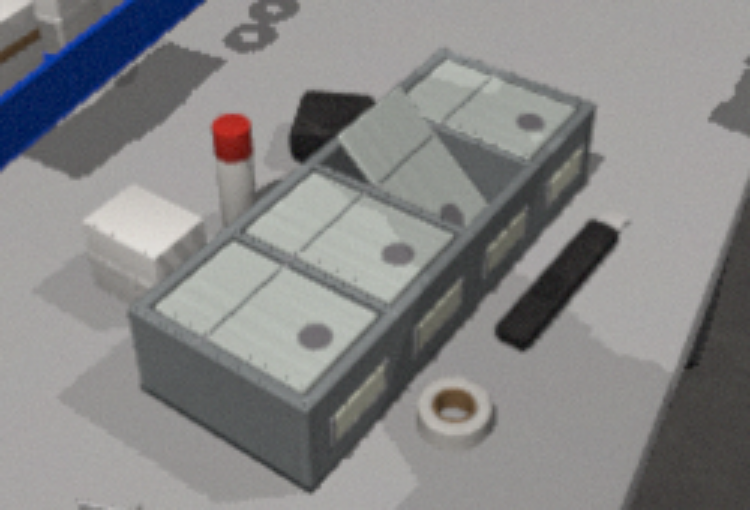

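The side crop shows lid 3 standing open (rear edge up near (400,100), dot sunk at (450,215)). Lids 1, 2 and 4 are flat, the surrounding objects have not moved, and the arm is clear. The stop was felt at 20 N, close to where the geometry puts it.

```bash
python3 -c "
from cell import manip
print(manip.sign_off())"
```

```text
the job is handed in; nothing more can be done
None
```

Lid 3 from the left was the one that rocked; it now stands fully open against its stop with the other lids shut and nothing else moved, though I pressed blocked lid 4 to about 29 N while testing it, harder than "gently" (it gave under 0.5 mm and looks shut).

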